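# Retire a reference block with the automatic punch

### The job

First clear the two spent test cassettes off the aluminium block into the yellow waste tub. Then stand the automatic punch upright in the centre of the red ring on the block's anvil pad without setting it off, and press its head straight down (the pad gives way a little before it bears) until the spring snaps through and the head stays down, without leaning on it hard once it has tripped (about three kilograms of push is too much). Finally stand the fired punch back upright on its green mat; keep it upright throughout, and leave the tube rack, tip box and reagent bottle where they are.

Things in the scene. Friction and masses are not known exactly. Their poses are not given: they have to be found in the camera images.
- block: Aluminium block, 130 (x) x 200 (y) mm, let into the bench so that its top stands 28 to 40 mm above it; fixed. Origin: centre of its underside, its flat top 40 mm above the origin. Centred 45 mm from its middle along +y is a 70 x 70 mm square well that holds the white anvil pad.
- mark (a point): Centre (red dot) of the red ring, 65 mm outside diameter, on the top of the white anvil pad, 66 x 66 mm, that lies 4 to 18 mm below the block's top in its square well. The pad is held by friction only: it carries the punch, but pressed about 6 N harder it sinks, by an unknown amount (2 to 16 mm), until it bears on solid ground, and stays there. This point moves with it.
- cassette0: Spent test cassette: white plastic bar 100 mm long (its x) x 24 mm wide (its y) x 14 mm thick, about 30 g, loose, lying flat on the block, bridging the well over the red ring. Origin: centre of its underside.
- cassette1: Second spent test cassette, same as the first, lying flat on the other half of the block. Origin: centre of its underside.
- tub: Yellow open waste tub, outside 170 (x) x 150 (y) x 90 mm tall, walls and floor 4 mm; fixed. Origin: centre of its underside. It stands on one side of the block, left or right.
- mat: Green mat, 130 x 130 x 4 mm, fixed on the bench on the side opposite the tub. Origin: centre of its underside; the punch stands near its middle at the start and must stand on it at the end.
- punch: Automatic punch, about 0.35 kg, 146 mm tall unfired, standing upright on its flat foot (steel disc 56 mm diameter, 14 mm high; then a blue barrel 28 mm diameter up to 100 mm above the foot). Origin: centre of the foot's underside; z is up along the barrel. The striker is inside, on the axis.
- punch_foot (a point): Centre of the underside of the punch's foot; this is the point to bring onto the mark.
- punch_cap (a point): Centre of the top of the punch's black head knob: round, 36 mm diameter, 28 mm high (118 to 146 mm above the foot unfired, 14 mm lower fired), to be gripped or pressed from above. An orange stem 16 mm diameter shows between the barrel (top at 100 mm) and the knob.
- punch_head (a joint): Head travel in m: 0 up (unfired), 0.014 fully down. Pressed slowly it takes 2 N at first, about 14 N at 3 to 6 mm, then falls to nothing at about 10.5 mm (let go sooner and it springs back). There it turns over: the head snaps down by itself to a hard stop at 14 mm and stays; pulling it up takes up to 8 N, more than the punch weighs. So the snap shows as all push-back vanishing.
- tip_box: Red pipette-tip box with yellow tips, 80 x 120 mm, 47 mm tall, loose bystander beyond the block. Origin: centre of its underside.
- reagent: Amber reagent bottle, 60 mm diameter, 120 mm tall, loose bystander beyond the block. Origin: centre of its underside.
- tube_rack: Steel rack of capped tubes, 70 x 150 mm, 86 mm tall, loose bystander beyond the block. Origin: centre of its underside.

How it is judged:
By the outcome, as a careful person would: the job done as asked, in the order asked, and still so for the second after the job is handed in, with the robot touching nothing.
It also fails if it takes over 72 s, if anything falls off the work surface, if the arm or the gripper's body presses on something with over 40 N, if the wrist force passes 120 N, or if a joint passes its speed limit or range.

### The arm

A 7-joint arm with a two-finger parallel gripper is mounted at the origin on the work surface. World frame = base frame: x ahead of the robot, y to its left, z up, the work surface at z = 0. Lengths are in m, angles in rad, forces in N, time in s.
With the tool pointing down it reaches from about 0.4 to 0.875 m from the base axis. Payload 19.3 kg.
Tool frame: the origin (TCP) lies at the very end of the fingers, on their centre line; the grasp point (between the pads) lies 19 mm behind it; z points along the fingers, y is the line along which they close (so a half turn about z gives the same grasp; the last joint's range is limited). The gripper opens to 85 mm and grips with 20 to 120 N. Pads are 22 mm wide; open, the fingers measure 114 mm over their backs; the gripper's body (76 mm by 85 mm) begins 54 mm behind the grasp point. The pads swing forward as they close: fully open they stand 13 mm farther back than shut.
Start: joints at [-1.413, 0.521, -0.036, 1.599, 0.021, 1.021, -0.113], TCP at [0.141, 0.609, 0.231] pointing down, gripper open.
Joint ranges: [-2.91, 2.91], [-0.3, 2.13], [-1.5, 1.42], [0.17, 2.43], [-1.26, 4.41], [0.16, 1.93], [-2.52, 2.52]. Speed limits (rad/s): [1.89, 1.89, 2.39, 2.39, 3.01, 3.01, 3.01].

### API

Orientations are given as [roll, pitch, yaw] about the fixed x, y, z axes, in that order (R = Rz(yaw) Ry(pitch) Rx(roll)).
In Python, from workcell import bot gives the robot as it stands. The module is installed in compiled form; this text tells all that it offers.
- The arm moves only by the tool apply_moves, never from a script. Its arguments are lists of equal length, an entry for each row: "claw": the finger opening in m, from 0 to 0.0854; "xyz": the shift along the tool's x, y, z in m, a list of three; "twist": the turn, a rotation vector about the tool's x, y, z in rad, a list of three. A call has 1 to 20 rows; each row shifts and turns the commanded pose from where the row before left it, along the tool's axes as they then stand; what a row does not reach is not made up. A row lasts 1/10 s, in which the tool goes at most 50 mm and 8.59 degrees, less where a joint would pass 70% of its speed; a pose out of reach is approached as far as the arm can. A call with a gripper value outside its range is refused whole. The fingers move at their own pace and stop on an object; "force" is the grip in N (left out, the last holds). Time passes only in rows, so rows that do not move let the fingers close. It gives the time, the measured TCP pose, the force, the opening and the grip force at its end, in the units of the state.
- bot.observe(): the state, without advancing time (a new reading comes with each control period).
- bot.grab_frame(name): name is "scene" or "side" or "wrist"; returns a dict with "img" (420x560x3 uint8, red, green, blue), "vfov" (degrees; the focal length in pixels is half the picture's height over the tangent of half this angle, whatever the lens; pixels are square), "cx", "cy" (the principal point, pixels), "view" (4x4, takes a point from world to camera coordinates). Camera axes: x right, y up, looking along -z (the intrinsics and any distortion apply to the point x, -y, -z); pixel columns grow to the right and rows downward; lengths in m; the calibration is good to about 2 mm. The wrist camera is an equidistant fisheye: a pixel r from the principal point sees the ray r / f radians off the axis. A picture is of the moment at which its call begins. There is no depth.
- bot.job_done(): hands the job in; it is judged then, once.
Trained networks look in the newest picture that a camera, given by its name, has taken for a name from the list of things; names that differ only in an ending like _2 or _b are one class to them, and where a whole thing is asked for, a point or a joint stands for the part that bears it (a point fixed in the world has none). Each returns a list of dicts, best first, with "score" (0 to 1); they miss things now and then, are a little off and sometimes report something else, mostly with a low value. They report only what shows in the picture. A call takes as long as a camera call.
- bot.find_in(camera, query): "position" ([x, y, z] in m, in world coordinates, good to about 4 mm: the middle of the surface that is visible of it).
The state is a dict: "clock": time; "qpos": joint angles; "qd": joint speeds; "joint_efforts": joint torques, N m; "position": TCP position; "tool_rot": TCP orientation; "force": force on the tool from outside, world axes, zero at the start; "moment": the same for the moment, N m; "grip_width": finger opening in m; "finger_force": force on a finger pad.
Only numpy, scipy, OpenCV 4.12 (cv2) and the standard library are available. Lean on these libraries where they do the work, as an engineer would, in place of code of your own. Each camera call takes 0.05 s, during which the arm holds its last target. There are 200 camera calls.

## Working session

There is one attempt and no reset: what is moved stays moved. The work goes in short steps, Python scripts to look and compute and a tool call to move; the robot and the scene stay as the last step left them, time stands still between calls to the robot, and variables do not carry over. Pictures are saved under pics/ and viewed, at most 12 in all, crops included, and the job is handed in when it is done.

Besides the shell and the picture viewer there is one more tool, called after ">>>" as a command line: name --argument value ..., lists and objects as JSON in quotes. apply_moves: Moves the arm, as the interface text tells. Its arguments: {"type":"object","properties":{"claw":{"type":"array"},"xyz":{"type":"array"},"twist":{"type":"array"},"force":{"type":"number"}},"required":["claw","xyz","twist"]}

```bash
mkdir -p pics; python3 - <<'E'
from workcell import bot
import cv2,numpy as np
s=bot.observe();print({k:np.round(v,3).tolist() for k,v in s.items()})
ims=[]
for c in("scene","side"):
    f=bot.grab_frame(c);cv2.imwrite(f"pics/{c}0.png",f["img"][:,:,::-1])
    for q in("block","mark","cassette0","cassette1","tub","mat","punch_foot","punch_cap","punch","tip_box","reagent","tube_rack"):
        print(c,q,[(np.round(d["position"],3).tolist(),round(d["score"],2)) for d in bot.find_in(c,q)][:2])
    
E
```

```text
{'clock': 0.0, 'qpos': [-1.413, 0.522, -0.036, 1.6, 0.021, 1.021, -0.113], 'qd': [-0.002, -0.001, 0.0, -0.0, -0.0, 0.0, -0.0], 'joint_efforts': [-0.001, -92.711, 1.98, -36.994, 0.018, 0.008, 0.0], 'position': [0.141, 0.609, 0.231], 'tool_rot': [-3.14, 0.0, 2.914], 'force': [-0.124, -1.099, -0.168], 'moment': [0.044, -0.006, 0.045], 'finger_force': 0.0, 'grip_width': 0.086}
scene block [([0.521, 0.04, 0.042], 0.9)]
scene mark [([0.504, 0.088, 0.028], 0.83), ([0.508, 0.069, 0.052], 0.2)]
scene cassette0 [([0.523, -0.018, 0.054], 0.71), ([0.507, 0.069, 0.05], 0.64)]
scene cassette1 [([0.523, -0.018, 0.054], 0.71), ([0.507, 0.069, 0.05], 0.64)]
scene tub [([0.431, -0.307, 0.046], 0.63)]
scene mat [([0.496, 0.265, 0.006], 0.74)]
scene punch_foot [([0.496, 0.307, 0.08], 0.77)]
scene punch_cap [([0.495, 0.302, 0.154], 0.92), ([0.51, 0.07, 0.05], 0.43)]
scene punch [([0.495, 0.305, 0.076], 0.8)]
scene tip_box [([0.722, 0.175, 0.036], 0.75), ([0.432, -0.307, 0.042], 0.6)]
scene reagent [([0.715, 0.014, 0.082], 0.8), ([0.497, 0.305, 0.078], 0.43)]
scene tube_rack [([0.712, -0.149, 0.053], 0.84)]
side block [([0.505, 0.077, 0.038], 0.56)]
side mark [([0.513, -0.009, 0.057], 0.73), ([0.504, 0.085, 0.03], 0.62)]
side cassette0 [([0.501, 0.073, 0.05], 0.65), ([0.514, -0.008, 0.055], 0.57)]
side cassette1 [([0.501, 0.073, 0.05], 0.65), ([0.514, -0.008, 0.055], 0.57)]
side tub [([0.432, -0.263, 0.05], 0.89)]
side mat [([0.468, 0.284, 0.003], 0.61), ([0.705, 0.019, 0.067], 0.53)]
side punch_foot [([0.485, 0.312, 0.069], 0.74), ([0.505, 0.073, 0.037], 0.68)]
side punch_cap [([0.485, 0.313, 0.147], 0.55)]
side punch [([0.485, 0.313, 0.071], 0.8), ([0.716, 0.186, 0.036], 0.4)]
side tip_box [([0.713, 0.187, 0.035], 0.62)]
side reagent [([0.704, 0.02, 0.066], 0.62)]
side tube_rack [([0.694, -0.152, 0.05], 0.84)]
```

View pics/scene0.png

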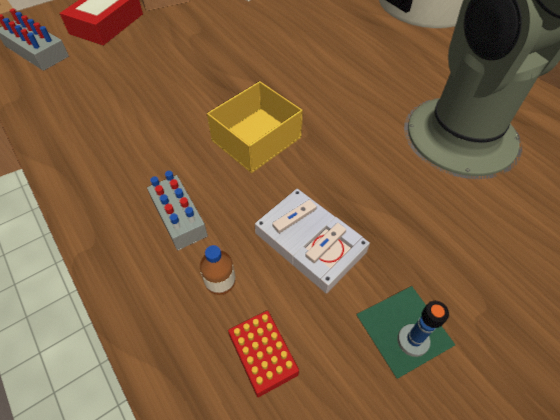

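View pics/side0.png

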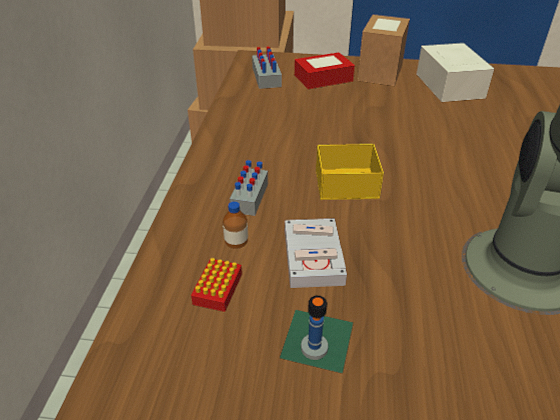

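The scene view shows the tub at about (255,125), the block at (312,240), the two cassettes at (295,216) and (327,242), with the ring under the second, and the punch on the mat at (418,335). The side view agrees. I'll move over the block for a closer wrist look.

>>> apply_moves --claw '[0.085,0.085,0.085,0.085,0.085,0.085,0.085,0.085,0.085,0.085,0.085,0.085,0.085,0.085,0.085,0.085,0.085,0.085,0.085,0.085]' --xyz '[[-0.0272,-0.0267,-0.001],[-0.0272,-0.0267,-0.001],[-0.0272,-0.0267,-0.001],[-0.0272,-0.0267,-0.001],[-0.0272,-0.0267,-0.001],[-0.0272,-0.0267,-0.001],[-0.0272,-0.0267,-0.001],[-0.0272,-0.0267,-0.001],[-0.0272,-0.0267,-0.001],[-0.0272,-0.0267,-0.001],[-0.0272,-0.0267,-0.001],[-0.0272,-0.0267,-0.001],[-0.0272,-0.0267,-0.001],[-0.0272,-0.0267,-0.001],[-0.0272,-0.0267,-0.001],[-0.0272,-0.0267,-0.001],[-0.0272,-0.0267,-0.001],[-0.0272,-0.0267,-0.001],[0,0,0],[0,0,0]]' --twist '[[0,0,0],[0,0,0],[0,0,0],[0,0,0],[0,0,0],[0,0,0],[0,0,0],[0,0,0],[0,0,0],[0,0,0],[0,0,0],[0,0,0],[0,0,0],[0,0,0],[0,0,0],[0,0,0],[0,0,0],[0,0,0],[0,0,-0.114],[0,0,-0.114]]'

```text
clock: 3.3
position: [0.5099, 0.029, 0.2492]
tool_rot: [-3.141, -0.0, -3.139]
force: [-0.1, -0.1, 0.1]
grip_width: 0.0851
finger_force: 0.0
```

```bash
cat > h.py <<'E'
from workcell import bot
import cv2,numpy as np
from scipy.spatial.transform import Rotation as R
def state():
    s=bot.observe();print("t",round(s["clock"],2),"pos",np.round(s["position"],4),"rot",np.round(s["tool_rot"],3),"F",np.round(s["force"],1),"M",np.round(s["moment"],2),"w",round(float(s["grip_width"]),4),"ff",round(float(s["finger_force"]),1));return s
def Rt(s): return R.from_euler("xyz",s["tool_rot"]).as_matrix()
def to_tool(target,s): return np.round(Rt(s).T@(np.array(target)-s["position"]),4)
def foc(f): return f["img"].shape[0]/2/np.tan(np.radians(f["vfov"]/2))
def ray(f,u,v,fish):
    F=foc(f);x=np.array([u-f["cx"],v-f["cy"]],float)
    if fish:
        r=np.hypot(*x);th=r/F;d=np.array([*(x/max(r,1e-9)*np.sin(th)),np.cos(th)])
    else: d=np.array([*(x/F),1.])
    V=np.array(f["view"]);c=-V[:3,:3].T@V[:3,3]
    return c,V[:3,:3].T@(d*[1,-1,-1])
def onz(f,u,v,z,fish=True):
    c,d=ray(f,u,v,fish);return c+d*(z-c[2])/d[2]
def proj(f,p,fish=True):
    V=np.array(f["view"]);q=(V[:3,:3]@p+V[:3,3])*[1,-1,-1];F=foc(f)
    if fish:
        r=np.hypot(q[0],q[1]);th=np.arctan2(r,q[2]);return np.array([f["cx"],f["cy"]])+q[:2]/max(r,1e-9)*th*F
    return np.array([f["cx"],f["cy"]])+q[:2]/q[2]*F
def shot(cam,name):
    f=bot.grab_frame(cam);cv2.imwrite(f"pics/{name}.png",f["img"][:,:,::-1]);np.save(f"pics/{name}.npy",f,allow_pickle=True);return f
def load(name): return np.load(f"pics/{name}.npy",allow_pickle=True).item()
def find(cam,*qs):
    for q in qs: print(cam,q,[(np.round(d["position"],3).tolist(),round(d["score"],2)) for d in bot.find_in(cam,q)][:2])
E
python3 - <<'E'
from h import *
s=state();print(np.round(s["qpos"],3))
f=shot("wrist","w1");print(f["vfov"],f["cx"],f["cy"]);find("wrist","cassette0","cassette1","mark","block","tub","punch_cap","mat")
E
```

```text
t 3.3 pos [0.5099 0.029  0.2492] rot [-3.141 -0.    -3.139] F [-0.1 -0.1  0.1] M [ 0.07 -0.03  0.03] w 0.0851 ff 0.0
[-0.324  0.323  0.192  1.884 -0.075  0.941  1.475]
65.70646984690485 282.2767578826486 209.95949774118756
wrist cassette0 [([0.514, -0.015, 0.052], 0.73), ([0.499, 0.062, 0.05], 0.72)]
wrist cassette1 [([0.514, -0.015, 0.052], 0.73), ([0.499, 0.062, 0.05], 0.72)]
wrist mark [([0.5, 0.087, 0.032], 0.96), ([0.433, -0.295, 0.032], 0.21)]
wrist block [([0.507, 0.03, 0.038], 0.93)]
wrist tub [([0.435, -0.295, 0.03], 0.82)]
wrist punch_cap [([0.489, 0.293, 0.144], 0.86)]
wrist mat []
```

View pics/w1.png

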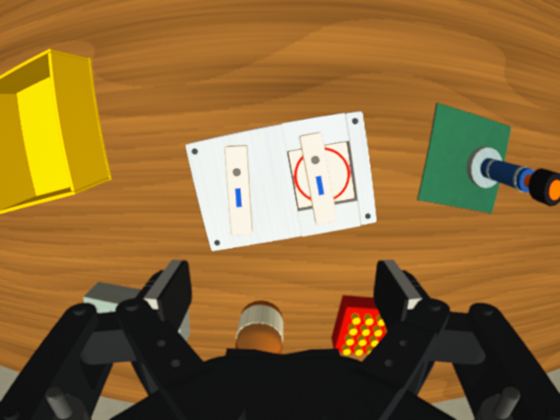

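The wrist view shows the block corners near (186,144), (362,111), (377,223) and (212,251). The left cassette is centred at (238,190), the right one at (318,178) and the ring at (323,174).

```bash
python3 - <<'E'
from h import *
f=load("w1");n=np.linalg.norm
B=[(186,144),(362,111),(377,223),(212,251)]
for z in(.028,.034,.04):
    P=[onz(f,*p,z) for p in B];print(z,[round(n(P[i]-P[(i+1)%4]),4) for i in range(4)],np.round(np.mean(P,0),4))
P=[onz(f,*p,.036)for p in B];print(np.round(P,3).tolist())
v=P[1]-P[0]+P[2]-P[3];print("block yaw(y axis) deg",np.degrees(np.arctan2(-v[0],v[1])))
for nm,C in(("left",[(225,146),(249,146),(252,234),(229,235)]),("right",[(300,136),(321,132),(336,219),(315,223)])):
    P=[onz(f,*p,.05)for p in C];v=P[3]-P[0]+P[2]-P[1]
    print(nm,[round(n(P[i]-P[(i+1)%4]),4) for i in range(4)],np.round(np.mean(P,0),4),"ang deg",np.degrees(np.arctan2(v[1],v[0])))
# tub corners
for z in(.09,):print(np.round([onz(f,*p,z)for p in[(51,50),(91,57),(109,180)]],3).tolist())
for z in(.014,.03):print("ring",np.round(onz(f,323,174,z),4))
E
```

```text
0.028 [np.float64(0.2035), np.float64(0.1345), np.float64(0.2048), np.float64(0.1334)] [0.5126 0.0314 0.028 ]
0.034 [np.float64(0.2001), np.float64(0.1323), np.float64(0.2014), np.float64(0.1312)] [0.5114 0.0314 0.034 ]
0.04 [np.float64(0.1967), np.float64(0.1301), np.float64(0.1981), np.float64(0.129)] [0.5102 0.0314 0.04  ]
[[0.465, -0.078, 0.036], [0.428, 0.117, 0.036], [0.558, 0.142, 0.036], [0.593, -0.055, 0.036]]
block yaw(y axis) deg 10.389811591088504
left [np.float64(0.0256), np.float64(0.098), np.float64(0.0263), np.float64(0.0998)] [ 0.517  -0.0179  0.05  ] ang deg 0.48104208726164954
right [np.float64(0.0225), np.float64(0.0973), np.float64(0.0239), np.float64(0.0971)] [0.5027 0.0684 0.05  ] ang deg 11.05683696184838
[[0.344, -0.225, 0.09], [0.363, -0.168, 0.09], [0.494, -0.151, 0.09]]
ring [0.5037 0.0777 0.014 ]
ring [0.501  0.0757 0.03  ]
```

>>> apply_moves --claw '[0.05,0.05,0.05,0.05,0.05,0.05,0.05,0.02,0.015,0.015,0.015]' --xyz '[[-0.0035,-0.0235,0.02],[-0.0035,-0.0235,0.04],[0,0,0.04],[0,0,0.04],[0,0,0.04],[0,0,0.03],[0,0,0],[0,0,0],[0,0,0],[0,0,0],[0,0,0]]' --twist '[[0,0,0],[0,0,0],[0,0,0],[0,0,0],[0,0,0],[0,0,0],[0,0,0],[0,0,0],[0,0,0],[0,0,0],[0,0,0]]' --force 30

```text
clock: 4.8
position: [0.5167, -0.0168, 0.0397]
tool_rot: [3.142, 0.001, -3.141]
force: [0.4, 0.5, -0.0]
grip_width: 0.023
finger_force: 29.5
```

>>> apply_moves --claw '[0.015,0.015,0.015,0.015,0.015,0.015,0.015,0.015,0.015,0.015,0.015,0.015,0.015,0.05,0.05,0.05,0.05,0.05]' --xyz '[[0,0,-0.04],[0,0,-0.04],[0,0,-0.04],[0.0105,-0.035,0],[0.0105,-0.035,0],[0.0105,-0.035,0],[0.0105,-0.035,0],[0.0105,-0.035,0],[0.0105,-0.035,0],[0.0105,-0.035,0.02],[0.0105,-0.035,0.03],[0,0,0.04],[0,0,0.01],[0,0,0],[0,0,0],[0,0,0],[0,0,-0.045],[0,0,-0.045]]' --twist '[[0,0,0],[0,0,0],[0,0,0],[0,0,0],[0,0,0],[0,0,0],[0,0,0],[0,0,0],[0,0,0],[0,0,0],[0,0,0],[0,0,0],[0,0,0],[0,0,0],[0,0,0],[0,0,0],[0,0,0],[0,0,0]]'

```text
clock: 6.6
position: [0.4325, -0.2964, 0.1511]
tool_rot: [3.141, -0.001, -3.141]
force: [0.8, -0.5, 0.6]
grip_width: 0.0501
finger_force: 0.0
```

```bash
python3 - <<'E'
from h import *
state();f=shot("scene","s1");find("scene","cassette0","tub")
f=shot("wrist","w2");find("wrist","cassette0","tub")
E
```

```text
t 6.6 pos [ 0.4325 -0.2964  0.1511] rot [ 3.141e+00 -1.000e-03 -3.141e+00] F [ 0.8 -0.5  0.6] M [-0.08 -0.09 -0.02] w 0.0501 ff 0.0
scene cassette0 [([0.433, -0.294, 0.02], 0.89), ([0.509, 0.067, 0.05], 0.57)]
scene tub [([0.438, -0.302, 0.045], 0.61), ([0.507, 0.068, 0.051], 0.49)]
wrist cassette0 [([0.427, -0.293, 0.017], 0.75)]
wrist tub [([0.427, -0.284, 0.005], 0.61)]
```

>>> apply_moves --claw '[0.05,0.05,0.05,0.05,0.05,0.05,0.05,0.05,0.05,0.05,0.05,0.05,0.05,0.05,0.05,0.05,0.02,0.015,0.015,0.015]' --xyz '[[-0.007,0.0364,0],[-0.007,0.0364,0],[-0.007,0.0364,0],[-0.007,0.0364,0],[-0.007,0.0364,0],[-0.007,0.0364,0],[-0.007,0.0364,0],[-0.007,0.0364,0],[-0.007,0.0364,0],[-0.007,0.0364,0],[0,0,0],[0,0,0],[0,0,0.04],[0,0,0.04],[0,0,0.031],[0,0,0],[0,0,0],[0,0,0],[0,0,0],[0,0,0]]' --twist '[[0,0,0],[0,0,0],[0,0,0],[0,0,0],[0,0,0],[0,0,0],[0,0,0],[0,0,0],[0,0,0],[0,0,0],[0,0,-0.097],[0,0,-0.097],[0,0,0],[0,0,0],[0,0,0],[0,0,0],[0,0,0],[0,0,0],[0,0,0],[0,0,0]]' --force 30

```text
clock: 8.9
position: [0.5025, 0.0671, 0.0383]
tool_rot: [-3.142, -0.0, -2.947]
force: [-0.8, 0.3, 0.8]
grip_width: 0.0233
finger_force: 29.5
```

>>> apply_moves --claw '[0.015,0.015,0.015,0.015,0.015,0.015,0.015,0.015,0.015,0.015,0.015,0.015,0.015,0.015,0.015,0.05,0.05,0.05,0.05,0.05]' --xyz '[[0,0,-0.04],[0,0,-0.04],[0,0,-0.04],[0.0139,-0.0343,0],[0.0139,-0.0343,0],[0.0139,-0.0343,0],[0.0139,-0.0343,0],[0.0139,-0.0343,0],[0.0139,-0.0343,0],[0.0139,-0.0343,0],[0.0139,-0.0343,0],[0.0139,-0.0343,0.02],[0.0139,-0.0343,0.03],[0,0,0.04],[0,0,0],[0,0,0],[0,0,0],[0,0,0],[0,0,-0.04],[0,0,-0.04]]' --twist '[[0,0,0],[0,0,0],[0,0,0],[0,0,0],[0,0,0],[0,0,0],[0,0,0],[0,0,0],[0,0,0],[0,0,0],[0,0,0],[0,0,0],[0,0,0],[0,0,0],[0,0,0],[0,0,0],[0,0,0],[0,0,0],[0,0,0],[0,0,0]]'

```text
clock: 10.9
position: [0.4322, -0.2958, 0.15]
tool_rot: [3.141, -0.0, -2.947]
force: [0.5, 1.1, 0.6]
grip_width: 0.0498
finger_force: 0.0
```

```bash
python3 - <<'E'
from h import *
s=state();f=shot("scene","s2");find("scene","cassette0","mark","punch","punch_cap")
g=shot("side","d2");find("side","cassette0","mark","punch","punch_cap")
cv2.imwrite("pics/s2c.png",np.hstack([cv2.resize(f["img"][60:370,200:500],(400,413)),cv2.resize(g["img"][150:380,240:440],(359,413))])[:,:,::-1])
print(np.round(Rt(s),3))
E
```

```text
t 10.9 pos [ 0.4322 -0.2958  0.15  ] rot [ 3.141 -0.    -2.947] F [0.5 1.1 0.6] M [-0.04  0.07 -0.04] w 0.0498 ff 0.0
scene cassette0 [([0.433, -0.29, 0.032], 0.88), ([0.494, 0.3, 0.078], 0.71)]
scene mark [([0.505, 0.075, 0.03], 0.77), ([0.493, 0.305, 0.151], 0.2)]
scene punch [([0.495, 0.301, 0.081], 0.58), ([0.719, 0.175, 0.036], 0.16)]
scene punch_cap [([0.497, 0.302, 0.152], 0.58)]
side cassette0 []
side mark [([0.504, 0.074, 0.026], 0.9)]
side punch [([0.484, 0.312, 0.071], 0.64)]
side punch_cap [([0.485, 0.314, 0.148], 0.82)]
[[-0.981 -0.194 -0.   ]
 [-0.194  0.981  0.   ]
 [ 0.     0.    -1.   ]]
```

View pics/s2c.png

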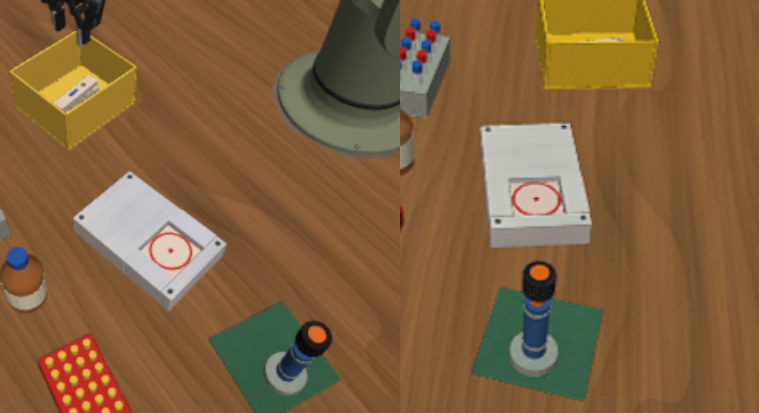

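Both cassettes are in the tub (crop around (78,90)), and the ring's dot shows clearly at (171,250) and (536,199). Next I'll move over the block to measure the mark and the punch.

>>> apply_moves --claw '[0.085,0.085,0.085,0.085,0.085,0.085,0.085,0.085,0.085,0.085]' --xyz '[[-0.0149,0.0354,-0.012],[-0.0149,0.0354,-0.012],[-0.0149,0.0354,-0.012],[-0.0149,0.0354,-0.012],[-0.0149,0.0354,-0.012],[-0.0149,0.0354,-0.012],[-0.0149,0.0354,-0.012],[-0.0149,0.0354,-0.012],[-0.0149,0.0354,-0.012],[-0.0149,0.0354,-0.012]]' --twist '[[0,0,0],[0,0,0],[0,0,0],[0,0,0],[0,0,0],[0,0,0],[0,0,0],[0,0,0],[0,0,0],[0,0,0]]'

```text
clock: 12.4
position: [0.5102, 0.0814, 0.2685]
tool_rot: [-3.141, -0.001, -2.947]
force: [0.4, -1.0, 1.0]
grip_width: 0.0853
finger_force: 0.0
```

```bash
cat >> h.py <<'E'
def reddot(f,guess,fish):
    h=cv2.cvtColor(f["img"],cv2.COLOR_RGB2HSV);m=(((h[...,0]<8)|(h[...,0]>172))&(h[...,1]>90)&(h[...,2]>90)).astype(np.uint8)
    n,_,st,ce=cv2.connectedComponentsWithStats(m,connectivity=8);p=proj(f,np.array(guess),fish)
    c=[(round(float(np.hypot(*(ce[i]-p))),1),st[i].tolist(),np.round(ce[i],2)) for i in range(1,n) if st[i][4]>1];c.sort(key=lambda a:a[0]);return c[:3]
def tri(rays):
    A=sum(np.eye(3)-np.outer(d,d) for c,d in rays);b=sum((np.eye(3)-np.outer(d,d))@c for c,d in rays);return np.linalg.solve(A,b)
E
python3 - <<'E'
from h import *
s=state();f=shot("wrist","w3");V=f["view"];print("cam",np.round(-V[:3,:3].T@V[:3,3],3))
find("wrist","mark","punch","punch_cap")
g=[.503,.0755,.025]
for n,fi in(("w3",1),("s2",0),("d2",0)): print(n,reddot(load(n),g,fi))
h=cv2.resize(f["img"],(800,600));cv2.imwrite("pics/w3b.png",h[:,:,::-1])
E
```

```text
t 12.4 pos [0.5102 0.0814 0.2685] rot [-3.141e+00 -1.000e-03 -2.947e+00] F [ 0.4 -1.   1. ] M [ 0.01 -0.01 -0.02] w 0.0853 ff 0.0
cam [0.442 0.068 0.411]
wrist mark [([0.499, 0.074, 0.031], 0.91)]
wrist punch [([0.485, 0.297, 0.091], 0.8)]
wrist punch_cap [([0.428, -0.229, 0.035], 0.75), ([0.488, 0.295, 0.148], 0.66)]
w3 [(1.0, [275, 168, 6, 6, 27], array([277.26, 170.59])), (1.1, [250, 143, 56, 56, 494], array([277.33, 170.22])), (150.7, [265, 292, 95, 61, 2329], array([308.74, 318.61]))]
s2 [(1.7, [311, 234, 33, 29, 193], array([328.01, 248.19])), (2.1, [326, 246, 4, 4, 12], array([327.5, 247.5])), (123.0, [228, 311, 71, 86, 2373], array([263.72, 355.03]))]
d2 [(1.8, [314, 260, 4, 2, 6], array([315.5 , 260.33])), (2.3, [302, 251, 28, 19, 104], array([315.39, 259.74])), (58.0, [315, 319, 5, 2, 5], array([317. , 319.8]))]
```

View pics/w3b.png

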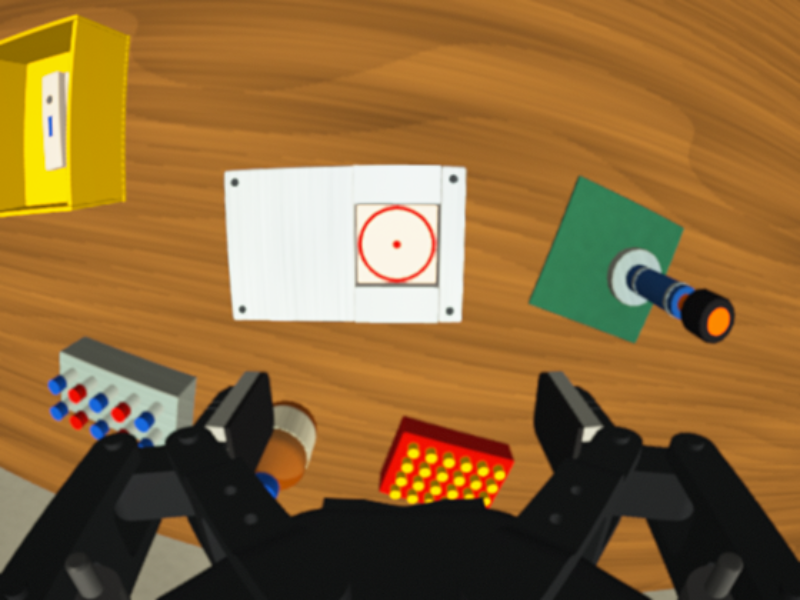

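The wrist picture shows the dot at (397,244), the punch's foot at about (636,278) and its orange cap spot at (718,322). I'll triangulate the dot and the cap.

```bash
cat >> h.py <<'E'
def orange(f,guess,fish):
    h=cv2.cvtColor(f["img"],cv2.COLOR_RGB2HSV);m=((h[...,0]>5)&(h[...,0]<16)&(h[...,1]>190)&(h[...,2]>200)).astype(np.uint8)
    p=proj(f,np.array(guess),fish);n,_,st,ce=cv2.connectedComponentsWithStats(m)
    c=[(np.hypot(*(ce[i]-p)),int(st[i][4]),ce[i]) for i in range(1,n) if st[i][4]>15];return min(c,key=lambda a:a[0]) if c else None
E
python3 - <<'E'
from h import *
px={"w3":((277.26,170.59),1),"s2":((327.7,247.8),0),"d2":((315.4,260.1),0)}
rs=[ray(load(n),*p,fi) for n,(p,fi) in px.items()]
rs=[(c,d/np.linalg.norm(d)) for c,d in rs]
print("mark tri",tri(rs));
for z in(.018,.022,.026,.03): print(z,[np.round(onz(load(n),*p,z,fi)[:2],4) for n,(p,fi) in px.items()])
rs=[]
for n,fi in(("w3",1),("s2",0),("d2",0)):
    o=orange(load(n),[.488,.3,.15],fi);print(n,o)
    if o: c,d=ray(load(n),*o[2],fi);rs.append((c,d/np.linalg.norm(d)));print("at .15",np.round(onz(load(n),*o[2],.15,fi),4))
print("cap",tri(rs))
print("foot",onz(load("w3"),636*.7,278*.7,.018))
s=bot.observe();print(to_tool([*tri(rs)[:2],.3],s))
E
```

```text
mark tri [0.5031423  0.07514085 0.03041042]
0.018 [array([0.5037, 0.0745]), array([0.4961, 0.0707]), array([0.5062, 0.0631])]
0.022 [array([0.5031, 0.0745]), array([0.4978, 0.0722]), array([0.5061, 0.0671])]
0.026 [array([0.5025, 0.0744]), array([0.4996, 0.0738]), array([0.506 , 0.0711])]
0.03 [array([0.5018, 0.0743]), array([0.5014, 0.0754]), array([0.5059, 0.0752])]
w3 (np.float64(2.8792947363374624), 67, array([502.65671642, 224.73134328]))
at .15 [0.4875 0.304  0.15  ]
s2 (np.float64(2.91368851827944), 108, array([437.41666667, 310.35185185]))
at .15 [0.4865 0.3038 0.15  ]
d2 (np.float64(2.303084793704312), 59, array([317.42372881, 301.38983051]))
at .15 [0.4904 0.3047 0.15  ]
cap [0.48832203 0.30420531 0.1503224 ]
foot [0.48809924 0.3027892  0.018     ]
[-0.0221  0.2238 -0.0322]
```

>>> apply_moves --claw '[0.085,0.085,0.085,0.085,0.085,0.085,0.085,0.085]' --xyz '[[-0.0037,0.0373,0],[-0.0037,0.0373,0],[-0.0037,0.0373,0],[-0.0037,0.0373,0],[-0.0037,0.0373,0],[-0.0037,0.0373,0.04],[0,0,0.03],[0,0,0]]' --twist '[[0,0,0],[0,0,0],[0,0,0],[0,0,0],[0,0,0],[0,0,0],[0,0,0],[0,0,0]]'

```text
clock: 13.4
position: [0.4875, 0.2987, 0.198]
tool_rot: [-3.138, -0.006, -2.947]
force: [0.3, 0.2, -0.0]
grip_width: 0.0848
finger_force: 0.0
```

```bash
python3 - <<'E'
from h import *
s=state();f=shot("wrist","w4");o=orange(f,[.488,.304,.15],1);print(o)
p=onz(f,*o[2],.15);print(p,to_tool([*p[:2],.117],s))
E
```

```text
t 13.4 pos [0.4875 0.2987 0.198 ] rot [-3.138 -0.006 -2.947] F [ 0.3  0.2 -0. ] M [-0.02  0.05  0.04] w 0.0848 ff 0.0
(np.float64(1.7905890293270401), 170, array([289.27058824, 234.32941176]))
[0.48697918 0.30339611 0.15      ] [-0.0009  0.005   0.0809]
```

View pics/w4.png

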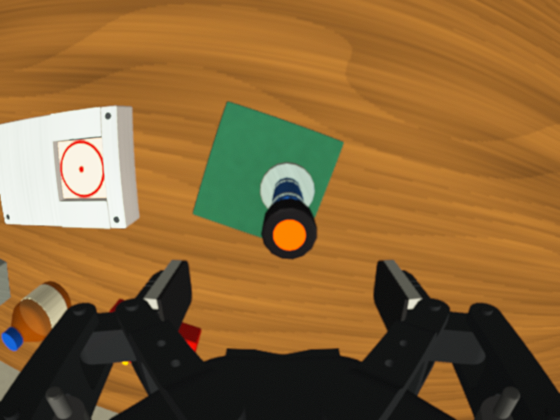

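The knob shows at (289,234), centred between the fingers to within about 5 mm. I'll correct for that, go down and grip it.

>>> apply_moves --claw '[0.085,0.085,0.07,0.07,0.07,0.07]' --xyz '[[-0.001,0.005,0],[0,0,0.025],[0,0,0.025],[0,0,0.02],[0,0,0.011],[0,0,0]]' --twist '[[0,0,0],[0,0,0],[0,0,0],[0,0,0],[0,0,0],[0,0,0]]'

```text
clock: 14.05
position: [0.4895, 0.3051, 0.1209]
tool_rot: [-3.141, -0.0, -2.948]
force: [0.1, 0.4, 0.2]
grip_width: 0.0701
finger_force: 0.0
```

>>> apply_moves --claw '[0.06,0.05,0.03,0.03,0.03,0.03,0.03]' --xyz '[[0.0019,-0.001,0.003],[0,0,0],[0,0,0],[0,0,0],[0,0,0],[0,0,0],[0,0,0]]' --twist '[[0,0,0],[0,0,0],[0,0,0],[0,0,0],[0,0,0],[0,0,0],[0,0,0]]' --force 60

```text
clock: 14.75
position: [0.4877, 0.3042, 0.118]
tool_rot: [3.142, 0.0, -2.947]
force: [-0.9, -0.7, 4.8]
grip_width: 0.0347
finger_force: 59.5
```

```bash
python3 - <<'E'
from h import *
s=state();f=shot("scene","s5");find("scene","punch_cap","punch");g=shot("side","d5");find("side","punch_cap","punch")
E
```

```text
t 14.75 pos [0.4877 0.3042 0.118 ] rot [ 3.142  0.    -2.947] F [-0.9 -0.7  4.8] M [-0.31 -0.16  0.02] w 0.0347 ff 59.5
scene punch_cap [([0.496, 0.303, 0.151], 0.91)]
scene punch [([0.495, 0.302, 0.074], 0.56)]
side punch_cap []
side punch [([0.487, 0.315, 0.028], 0.72)]
```

>>> apply_moves --claw '[0.03,0.03,0.03,0.03,0.03,0.03,0.03,0.03,0.03,0.03,0.03,0.03,0.03,0.03,0.03,0.03]' --xyz '[[0,0,-0.01],[0,0,-0.02],[0,0,-0.02],[0,0,-0.01],[0.001,-0.01,0],[0.002,-0.018,0],[0.0033,-0.025,0],[0.0035,-0.027,0],[0.0035,-0.027,0],[0.0035,-0.027,0],[0.0035,-0.027,0],[0.0035,-0.025,0],[0.0032,-0.0219,0],[0.002,-0.014,0],[0.001,-0.006,0],[0,0,0]]' --twist '[[0,0,0],[0,0,0],[0,0,0],[0,0,0],[0,0,0],[0,0,0],[0,0,0],[0,0,0],[0,0,0],[0,0,0],[0,0,0],[0,0,0],[0,0,0],[0,0,0],[0,0,0],[0,0,0]]'

```text
clock: 16.65
position: [0.5018, 0.074, 0.1775]
tool_rot: [-3.142, -0.001, -2.949]
force: [-0.0, 1.0, -2.8]
grip_width: 0.0348
finger_force: 60.8
```

```bash
python3 - <<'E'
from h import *
s=state();print(to_tool([.5025,.0748,.144],s));f=shot("wrist","w6");g=shot("scene","s6");d=shot("side","d6")
k=[cv2.resize(a,(390,390)) for a in (f["img"][100:300,180:380],g["img"][150:300,260:410])]
cv2.imwrite("pics/c6.png",np.hstack(k)[:,:,::-1])
E
```

```text
t 16.65 pos [0.5018 0.074  0.1775] rot [-3.142e+00 -1.000e-03 -2.949e+00] F [-0.   1.  -2.8] M [ 0.03 -0.04 -0.02] w 0.0348 ff 60.8
[-0.0008  0.0007  0.0335]
```

View pics/c6.png

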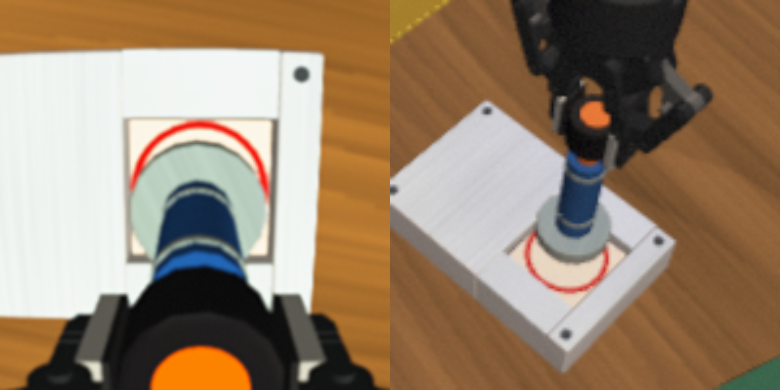

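The punch hangs upright over the ring, with foot and ring nearly concentric. I'll lower it close to the pad and check the centring.

>>> apply_moves --claw '[0.03,0.03,0.03,0.03]' --xyz '[[-0.0008,0.0007,0.008],[0,0,0.01],[0,0,0.007],[0,0,0]]' --twist '[[0,0,0],[0,0,0],[0,0,0],[0,0,0]]'

```text
clock: 17.2
position: [0.502, 0.0756, 0.1515]
tool_rot: [-3.141, -0.002, -2.947]
force: [-0.6, 0.3, -2.9]
grip_width: 0.0341
finger_force: 60.8
```

```bash
python3 - <<'E'
from h import *
s=state();out=[]
p=s["position"]
for c,n,fi in(("wrist","w7",1),("scene","s7",0),("side","d7",0)):
    f=shot(c,n);im=f["img"].copy()
    im=cv2.resize(im,None,fx=4,fy=4,interpolation=cv2.INTER_CUBIC)
    t=np.linspace(0,2*np.pi,90)
    def ring(cen,r,col):
        q=np.array([proj(f,np.array([cen[0]+r*np.cos(a),cen[1]+r*np.sin(a),cen[2]]),fi) for a in t])*4+1.5
        cv2.polylines(im,[np.int32(q)],True,col,1)
    ring((p[0],p[1],p[2]-.1135+.014),.028,(0,255,0))   # foot top rim if foot under the TCP
    ring((.5025,.0748,.030),.0325,(0,0,255))
    u,v=np.int32(proj(f,np.array([p[0],p[1],.045]),fi)*4);out.append(im[v-200:v+200,u-130:u+130])
cv2.imwrite("pics/c7.png",np.hstack(out)[:,:,::-1])
E
```

```text
t 17.2 pos [0.502  0.0756 0.1515] rot [-3.141e+00 -2.000e-03 -2.947e+00] F [-0.6  0.3 -2.9] M [-0.01  0.01 -0.03] w 0.0341 ff 60.8
```

View pics/c7.png

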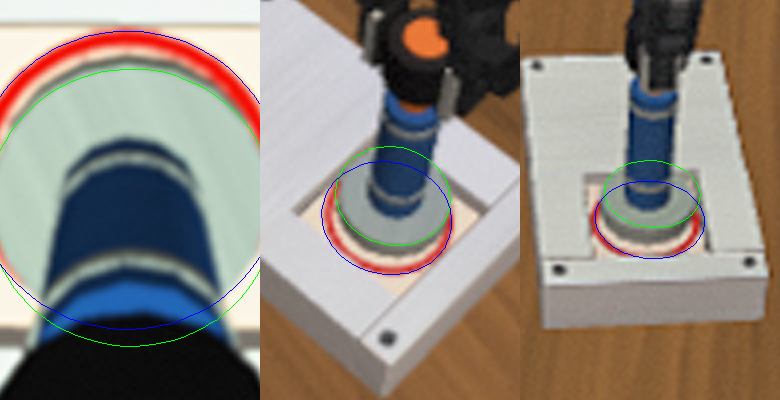

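The overlays match the ring (blue) and the foot (green) to about 1 mm in all three views. I'll lower gently to contact.

>>> apply_moves --claw '[0.03,0.03,0.03]' --xyz '[[0,-0.0008,0.003],[0,0,0.002],[0,0,0]]' --twist '[[0,0,0],[0,0,0],[0,0,0]]'

```text
clock: 17.65
position: [0.5027, 0.0747, 0.1476]
tool_rot: [-3.142, -0.0, -2.947]
force: [0.0, 0.7, -3.3]
grip_width: 0.0346
finger_force: 60.8
```

>>> apply_moves --claw '[0.03,0.03]' --xyz '[[0,0,0.0015],[0,0,0]]' --twist '[[0,0,0],[0,0,0]]'

```text
clock: 17.85
position: [0.5028, 0.0748, 0.1462]
tool_rot: [-3.142, -0.0, -2.947]
force: [-0.6, 0.6, -4.0]
grip_width: 0.0345
finger_force: 60.8
```

>>> apply_moves --claw '[0.03,0.03]' --xyz '[[0,0,0.0015],[0,0,0]]' --twist '[[0,0,0],[0,0,0]]'

```text
clock: 18.05
position: [0.5028, 0.0748, 0.1447]
tool_rot: [3.142, -0.0, -2.947]
force: [-0.4, -1.4, -3.1]
grip_width: 0.0346
finger_force: 60.8
```

>>> apply_moves --claw '[0.03,0.03]' --xyz '[[0,0,0.0015],[0,0,0]]' --twist '[[0,0,0],[0,0,0]]'

```text
clock: 18.25
position: [0.503, 0.0748, 0.1435]
tool_rot: [-3.142, 0.0, -2.947]
force: [-0.1, -0.9, 4.8]
grip_width: 0.0346
finger_force: 61.8
```

>>> apply_moves --claw '[0.03,0.03]' --xyz '[[0,0,0.0015],[0,0,0]]' --twist '[[0,0,0],[0,0,0]]'

```text
clock: 18.45
position: [0.5031, 0.0748, 0.1421]
tool_rot: [-3.142, 0.001, -2.948]
force: [-0.9, -0.7, 6.7]
grip_width: 0.0344
finger_force: 62.0
```

>>> apply_moves --claw '[0.03,0.03]' --xyz '[[0,0,0.002],[0,0,0]]' --twist '[[0,0,0],[0,0,0]]'

```text
clock: 18.65
position: [0.5031, 0.0748, 0.1401]
tool_rot: [-3.142, 0.001, -2.947]
force: [-1.5, -1.2, 6.5]
grip_width: 0.0346
finger_force: 62.0
```

>>> apply_moves --claw '[0.03,0.03]' --xyz '[[0,0,0.002],[0,0,0]]' --twist '[[0,0,0],[0,0,0]]'

```text
clock: 18.85
position: [0.5031, 0.0748, 0.1381]
tool_rot: [-3.142, 0.001, -2.948]
force: [-1.0, -1.5, 6.3]
grip_width: 0.0347
finger_force: 62.0
```

>>> apply_moves --claw '[0.03,0.03]' --xyz '[[0,0,0.002],[0,0,0]]' --twist '[[0,0,0],[0,0,0]]'

```text
clock: 19.05
position: [0.5031, 0.0748, 0.1361]
tool_rot: [-3.142, 0.001, -2.948]
force: [-0.3, -0.9, 6.6]
grip_width: 0.0348
finger_force: 62.0
```

>>> apply_moves --claw '[0.03,0.03]' --xyz '[[0,0,0.002],[0,0,0]]' --twist '[[0,0,0],[0,0,0]]'

```text
clock: 19.25
position: [0.5031, 0.0748, 0.1341]
tool_rot: [3.142, 0.001, -2.948]
force: [-0.9, -0.6, 6.0]
grip_width: 0.0345
finger_force: 62.0
```

Force stays at a steady 6 N or so, which means the pad is sinking. I'll continue.

>>> apply_moves --claw '[0.03,0.03]' --xyz '[[0,0,0.002],[0,0,0]]' --twist '[[0,0,0],[0,0,0]]'

```text
clock: 19.45
position: [0.5031, 0.0748, 0.1321]
tool_rot: [-3.142, 0.001, -2.948]
force: [-0.7, -1.0, 6.2]
grip_width: 0.0346
finger_force: 62.0
```

>>> apply_moves --claw '[0.03,0.03]' --xyz '[[0,0,0.002],[0,0,0]]' --twist '[[0,0,0],[0,0,0]]'

```text
clock: 19.65
position: [0.5031, 0.0748, 0.1302]
tool_rot: [3.142, 0.001, -2.948]
force: [-1.2, -0.9, 8.8]
grip_width: 0.0346
finger_force: 62.2
```

>>> apply_moves --claw '[0.03,0.03]' --xyz '[[0,0,0.002],[0,0,0]]' --twist '[[0,0,0],[0,0,0]]'

```text
clock: 19.85
position: [0.5031, 0.0748, 0.1282]
tool_rot: [3.142, 0.001, -2.948]
force: [-1.4, -1.5, 10.2]
grip_width: 0.0347
finger_force: 62.4
```

>>> apply_moves --claw '[0.03,0.03]' --xyz '[[0,0,0.002],[0,0,0]]' --twist '[[0,0,0],[0,0,0]]'

```text
clock: 20.05
position: [0.5031, 0.0748, 0.1262]
tool_rot: [3.142, 0.001, -2.948]
force: [-1.6, -1.2, 8.4]
grip_width: 0.0342
finger_force: 62.3
```

>>> apply_moves --claw '[0.03,0.03]' --xyz '[[0,0,0.002],[0,0,0]]' --twist '[[0,0,0],[0,0,0]]'

```text
clock: 20.25
position: [0.503, 0.0748, 0.124]
tool_rot: [3.142, 0.0, -2.947]
force: [-0.9, -0.3, 3.7]
grip_width: 0.0345
finger_force: 62.1
```

>>> apply_moves --claw '[0.03,0.03]' --xyz '[[0,0,0.001],[0,0,0]]' --twist '[[0,0,0],[0,0,0]]'

```text
clock: 20.45
position: [0.5028, 0.0748, 0.1228]
tool_rot: [-3.142, -0.0, -2.947]
force: [-0.7, -1.3, 2.0]
grip_width: 0.0344
finger_force: 61.9
```

>>> apply_moves --claw '[0.03,0.03]' --xyz '[[0,0,0.001],[0,0,0]]' --twist '[[0,0,0],[0,0,0]]'

```text
clock: 20.65
position: [0.5028, 0.0748, 0.1216]
tool_rot: [-3.142, -0.0, -2.947]
force: [0.0, 0.3, -1.2]
grip_width: 0.0343
finger_force: 61.5
```

>>> apply_moves --claw '[0.03,0.03]' --xyz '[[0,0,0.001],[0,0,0]]' --twist '[[0,0,0],[0,0,0]]'

```text
clock: 20.85
position: [0.5026, 0.0748, 0.1205]
tool_rot: [-3.142, -0.001, -2.947]
force: [-0.5, -0.4, -3.1]
grip_width: 0.0348
finger_force: 61.1
```

>>> apply_moves --claw '[0.03,0.03]' --xyz '[[0,0,0.001],[0,0,0]]' --twist '[[0,0,0],[0,0,0]]'

```text
clock: 21.05
position: [0.5027, 0.0748, 0.1196]
tool_rot: [-3.142, -0.0, -2.947]
force: [0.3, -0.1, -2.7]
grip_width: 0.0347
finger_force: 61.1
```

>>> apply_moves --claw '[0.03,0.03]' --xyz '[[0,0,0.001],[0,0,0]]' --twist '[[0,0,0],[0,0,0]]'

```text
clock: 21.25
position: [0.5028, 0.0748, 0.1187]
tool_rot: [-3.142, -0.0, -2.947]
force: [0.3, 0.0, -3.8]
grip_width: 0.0347
finger_force: 61.1
```

Past turnover: the head now pulls down. I'll let go so it snaps home.

>>> apply_moves --claw '[0.04,0.05,0.05,0.05]' --xyz '[[0,0,0],[0,0,0],[0,0,0],[0,0,0]]' --twist '[[0,0,0],[0,0,0],[0,0,0],[0,0,0]]'

```text
clock: 21.65
position: [0.5029, 0.0748, 0.1189]
tool_rot: [3.142, 0.0, -2.947]
force: [-0.1, -0.1, -0.1]
grip_width: 0.0502
finger_force: 0.0
```

```bash
python3 - <<'E'
from h import *
s=state();rs=[]
for c,n,fi in(("wrist","w8",1),("scene","s8",0),("side","d8",0)):
    f=shot(c,n);o=orange(f,[.503,.075,.144],fi)
    if o: cc,d=ray(f,*o[2],fi);rs.append((cc,d/np.linalg.norm(d)));print(c,o[1],np.round(onz(f,*o[2],.147,fi),4))
print("cap",tri(rs))
a=load("s8")["img"][150:300,260:410];b=load("d8")["img"][160:300,245:385]
cv2.imwrite("pics/c8.png",np.hstack([cv2.resize(x,(390,390),interpolation=cv2.INTER_CUBIC) for x in(a,b)])[:,:,::-1])
E
```

```text
t 21.65 pos [0.5029 0.0748 0.1189] rot [ 3.142  0.    -2.947] F [-0.1 -0.1 -0.1] M [-0.02  0.02  0.04] w 0.0502 ff 0.0
wrist 1444 [0.5038 0.074  0.147 ]
scene 68 [0.5003 0.0727 0.147 ]
cap [0.50191466 0.07383762 0.1499145 ]
```

View pics/c8.png

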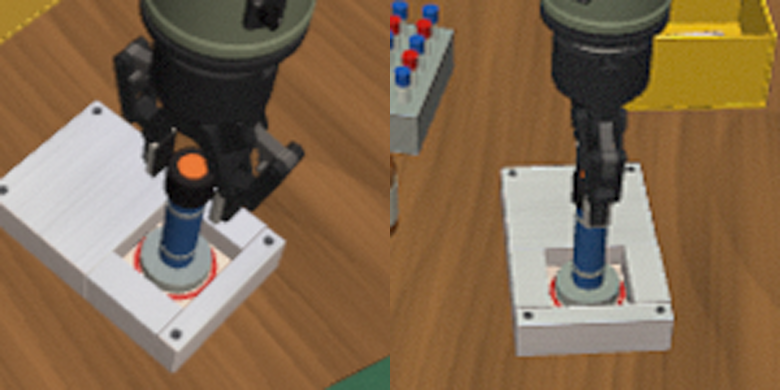

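The crops show the punch upright in the ring with no orange stem showing, and the cap is at z≈0.15, so it has fired. I'll regrip and carry it back gently.

>>> apply_moves --claw '[0.04,0.03,0.03,0.03,0.03,0.03]' --xyz '[[0,0,0],[0,0,0],[0,0,0],[0,0,0],[0,0,0],[0,0,-0.001]]' --twist '[[0,0,0],[0,0,0],[0,0,0],[0,0,0],[0,0,0],[0,0,0]]' --force 60

```text
clock: 22.4
position: [0.5026, 0.0748, 0.1196]
tool_rot: [-3.142, -0.0, -2.947]
force: [-0.3, -0.2, -3.7]
grip_width: 0.0346
finger_force: 59.9
```

>>> apply_moves --claw '[0.03,0.03,0.03,0.03,0.03,0.03,0.03,0.03,0.03]' --xyz '[[0,0,-0.002],[0,0,-0.004],[0,0,-0.008],[0,0,-0.01],[0,0,-0.01],[0,0,-0.01],[0,0,-0.006],[0,0,-0.003],[0,0,0]]' --twist '[[0,0,0],[0,0,0],[0,0,0],[0,0,0],[0,0,0],[0,0,0],[0,0,0],[0,0,0],[0,0,0]]'

```text
clock: 23.3
position: [0.503, 0.0748, 0.1732]
tool_rot: [3.142, 0.0, -2.947]
force: [0.1, 0.0, -4.2]
grip_width: 0.0343
finger_force: 60.0
```

```bash
python3 - <<'E'
from h import *
s=state();print(to_tool([.4877,.3042,.168],s))
a=shot("scene","s9")["img"][130:300,260:430];b=shot("wrist","w9")["img"][80:320,160:400]
cv2.imwrite("pics/c9.png",np.hstack([cv2.resize(x,(390,390),interpolation=cv2.INTER_CUBIC) for x in(a,b)])[:,:,::-1])
E
```

```text
t 23.3 pos [0.503  0.0748 0.1732] rot [ 3.142  0.    -2.947] F [ 0.1  0.  -4.2] M [ 0.01 -0.02 -0.01] w 0.0343 ff 60.0
[-0.0293  0.228   0.0052]
```

View pics/c9.png

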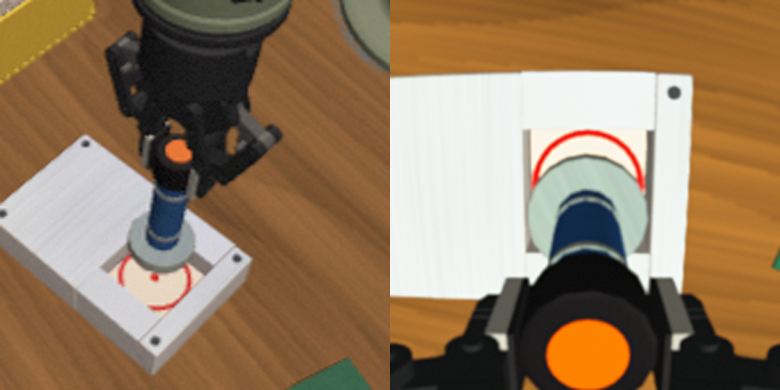

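The punch is lifted upright with its head still down and the ring clear below it. I'll carry it back to the mat.

>>> apply_moves --claw '[0.03,0.03,0.03,0.03,0.03,0.03,0.03,0.03,0.03,0.03,0.03,0.03,0.03,0.03,0.03,0.03,0.03,0.03,0.03]' --xyz '[[-0.001,0.008,0],[-0.002,0.016,0],[-0.003,0.024,0],[-0.0035,0.027,0],[-0.0035,0.027,0],[-0.0035,0.027,0],[-0.0035,0.027,0],[-0.0035,0.026,0],[-0.003,0.022,0],[-0.0018,0.014,0],[-0.001,0.007,0],[0,0.003,0.004],[0,0,0.01],[0,0,0.012],[0,0,0.012],[0,0,0.011],[0,0,0.007],[0,0,0.004],[0,0,0]]' --twist '[[0,0,0],[0,0,0],[0,0,0],[0,0,0],[0,0,0],[0,0,0],[0,0,0],[0,0,0],[0,0,0],[0,0,0],[0,0,0],[0,0,0],[0,0,0],[0,0,0],[0,0,0],[0,0,0],[0,0,0],[0,0,0],[0,0,0]]'

```text
clock: 25.3
position: [0.4875, 0.304, 0.1123]
tool_rot: [-3.141, -0.001, -2.947]
force: [0.0, 0.1, -2.2]
grip_width: 0.0345
finger_force: 60.3
```

>>> apply_moves --claw '[0.03,0.03,0.03]' --xyz '[[0,0,0.002],[0,0,0.002],[0,0,0]]' --twist '[[0,0,0],[0,0,0],[0,0,0]]'

```text
clock: 25.6
position: [0.4876, 0.3042, 0.1088]
tool_rot: [3.142, 0.0, -2.947]
force: [-1.0, 0.1, -2.9]
grip_width: 0.0341
finger_force: 60.3
```

>>> apply_moves --claw '[0.03,0.03]' --xyz '[[0,0,0.001],[0,0,0]]' --twist '[[0,0,0],[0,0,0]]'

```text
clock: 25.8
position: [0.4876, 0.3042, 0.1078]
tool_rot: [3.142, 0.0, -2.947]
force: [-0.0, -0.0, -3.0]
grip_width: 0.0344
finger_force: 60.3
```

>>> apply_moves --claw '[0.03,0.03]' --xyz '[[0,0,0.001],[0,0,0]]' --twist '[[0,0,0],[0,0,0]]'

```text
clock: 26.0
position: [0.4876, 0.3042, 0.1068]
tool_rot: [-3.142, -0.0, -2.947]
force: [-0.1, -1.0, -4.4]
grip_width: 0.0346
finger_force: 60.3
```

>>> apply_moves --claw '[0.03,0.03]' --xyz '[[0,0,0.001],[0,0,0]]' --twist '[[0,0,0],[0,0,0]]'

```text
clock: 26.2
position: [0.4876, 0.3041, 0.1057]
tool_rot: [-3.142, -0.0, -2.947]
force: [0.5, -0.5, -4.0]
grip_width: 0.0345
finger_force: 60.3
```

>>> apply_moves --claw '[0.03,0.03]' --xyz '[[0,0,0.0007],[0,0,0]]' --twist '[[0,0,0],[0,0,0]]'

```text
clock: 26.4
position: [0.4878, 0.3042, 0.1053]
tool_rot: [3.141, 0.0, -2.948]
force: [-0.1, -0.4, 0.4]
grip_width: 0.0345
finger_force: 60.9
```

Contact. I'll release, then retreat upwards.

>>> apply_moves --claw '[0.04,0.05,0.06,0.07,0.07,0.07,0.07,0.07,0.07,0.07,0.07]' --xyz '[[0,0,0],[0,0,0],[0,0,0],[0,0,0],[0,0,-0.01],[0,0,-0.03],[0,0,-0.04],[0,0,-0.04],[0,0,-0.04],[0,0,-0.02],[0,0,0]]' --twist '[[0,0,0],[0,0,0],[0,0,0],[0,0,0],[0,0,0],[0,0,0],[0,0,0],[0,0,0],[0,0,0],[0,0,0],[0,0,0]]'

```text
clock: 27.5
position: [0.4885, 0.3047, 0.2889]
tool_rot: [3.139, 0.005, -2.948]
force: [0.3, -0.4, 0.9]
grip_width: 0.0701
finger_force: 0.0
```

```bash
python3 - <<'E'
from h import *
s=state()
a=shot("scene","s10")["img"][80:420,150:490];b=shot("side","d10")["img"][150:390,200:440]
find("scene","punch_cap","mat","tip_box","reagent","tube_rack")
cv2.imwrite("pics/c10.png",np.hstack([cv2.resize(x,(400,400),interpolation=cv2.INTER_CUBIC) for x in(a,b)])[:,:,::-1])
E
```

```text
t 27.5 pos [0.4885 0.3047 0.2889] rot [ 3.139  0.005 -2.948] F [ 0.3 -0.4  0.9] M [-0.    0.   -0.02] w 0.0701 ff 0.0
scene punch_cap [([0.496, 0.263, 0.006], 0.67)]
scene mat [([0.498, 0.268, 0.003], 0.92)]
scene tip_box [([0.724, 0.176, 0.034], 0.81)]
scene reagent [([0.712, 0.017, 0.082], 0.84)]
scene tube_rack [([0.716, -0.156, 0.054], 0.65)]
```

View pics/c10.png

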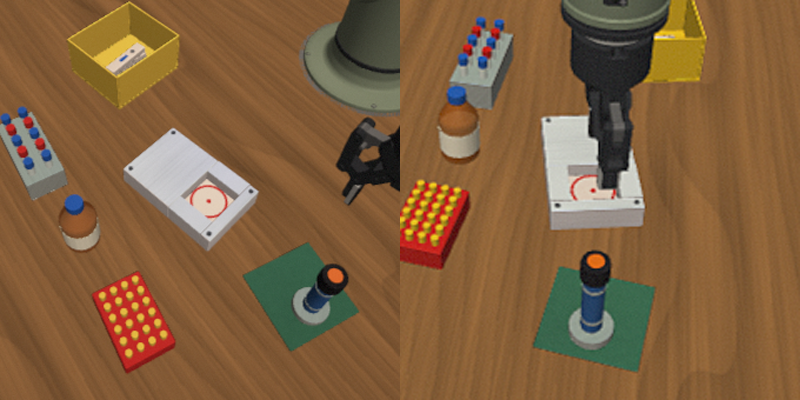

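The punch stands upright on the mat with its head down (about (312,300) and (592,300)). Both cassettes are in the tub and the bystanders haven't moved.

```bash
python3 -c "
from workcell import bot
print(bot.job_done())"
```

```text
the job is handed in; nothing more can be done
None
```

The job is handed in: both cassettes are in the tub, the punch was fired at the ring's centre (push force peaked at about 10 N), and it now stands fired and upright on its mat, with the tube rack, tip box and reagent bottle where they were.

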